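# Lay a draining rack over the griddle's drip tray and switch on the shelf lamp

## Robot

A 6-joint arm with a two-finger parallel gripper is mounted at the origin on the work surface. World frame = base frame: x ahead of the robot, y to its left, z up, the work surface at z = 0. Lengths are in mm, angles in degrees, forces in N, time in s.
With the tool pointing down it reaches from about 300 to 850 mm from the base axis. Payload 4.2 kg.
Tool frame: the origin (TCP) lies between the finger pads; the fingertips stand 14 mm ahead of it and the grasp point (between the pads) lies 5 mm behind it; z points along the fingers, y is the line along which they close (so a half turn about z gives the same grasp; the last joint's range is limited). The gripper opens to 91 mm and grips with 3 to 60 N. Pads are 32 mm wide; open, the fingers measure 118 mm over their backs; the gripper's body (76 mm by 178 mm) begins 60 mm behind the grasp point.
Start: joints at [-73.453, 18.312, 89.639, -0, 72.044, -1.146], TCP at [174.754, -547.816, 227.976] pointing down, gripper open.
Joint ranges: [-177.97, 177.97], [-48.28, 115.42], [12.27, 149.76], [-77.06, 257.06], [2.81, 150.46], [-146.56, 146.56]. Speed limits (degrees/s): [147.25, 147.25, 180, 180, 180, 180].

## Interface

Orientations are given as [roll, pitch, yaw] about the fixed x, y, z axes, in that order (R = Rz(yaw) Ry(pitch) Rx(roll)).
In Python, from workcell import * gives the robot as it stands. The module is installed in compiled form; this text tells all that it offers.
- The arm moves only by the tool send_rows, never from a script. Its argument "deltas" is a list of rows, each a list of 2 entries, a list of its own where there are three numbers: the shift along the tool's x, y, z normalised to -1 to 1, where 1 is 0.5 m, then the turn, a rotation vector about the tool's x, y, z normalised to -1 to 1, where 1 is 0.5 rad. A call has 1 to 10 rows; each row shifts and turns the commanded pose from where the row before left it, along the tool's axes as they then stand; what a row does not reach is not made up. A row lasts 1/10 s, in which the tool goes at most 50 mm and 8.59 degrees, less where a joint would pass 70% of its speed; a pose out of reach is approached as far as the arm can. A call with a number of a shift or a turn outside -1 to 1 is refused whole. A call with a gripper value outside its range is refused whole. "grip" is the closure, from 0 (fully open) to 1 (shut), set as the call begins (left out, the last holds). The fingers move at their own pace and stop on an object; "grip_force" is the grip in N (left out, the last holds). Time passes only in rows, so rows that do not move let the fingers close. It gives the time, the measured TCP pose, the force, the opening and the grip force at its end, in the units of the state.
- state(): the state, without advancing time (a new reading comes with each control period).
- grab_frame(name): name is "scene" or "top" or "wrist"; returns the picture (480x640x3 uint8, red, green, blue); there is no depth.
- calibration(name): a dict with "mtx" (3x3 intrinsics, pixels), "D" ([k1, k2, p1, p2, k3] as OpenCV has them; the pictures are not rectified), "R" (3x3) and "t" (3): a world point X has camera coordinates R X + t. Camera axes: x right, y down, z forward; pixel columns grow to the right and rows downward; lengths in mm; the calibration is good to about 2 mm. A picture is of the moment at which its call begins: read the wrist's pose just before it. calibration takes no time and is no camera call; for the wrist camera it gives the pose at the moment of the call.
- job_done(): hands the job in; it is judged then, once.
Trained networks look in the newest picture that a camera, given by its name, has taken for a name from the list of things; names that differ only in an ending like _2 or _b are one class to them, and where a whole thing is asked for, a point or a joint stands for the part that bears it (a point fixed in the world has none). Each returns a list of dicts, best first, with "p" (0 to 1); they miss things now and then, are a little off and sometimes report something else, mostly with a low value. They report only what shows in the picture. A call takes as long as a camera call. They do not tell look-alikes from the thing itself.
- trace(camera, label): "pixels" (480x640 bool, what is visible of it) and "bbox" ([left, top, width, height] in pixels, round what is visible of it).
The state is a dict: "time_s": time; "qpos": joint angles; "qvel": joint speeds; "effort": joint torques, N m; "ee_pos": TCP position; "ee_rot": TCP orientation; "force": force on the tool from outside, world axes, zero at the start; "torque": the same for the moment, N m; "gripper_width": finger opening in mm; "gripper_force": force on a finger pad.
Only numpy, scipy, OpenCV 4.12 (cv2) and the standard library are available. Lean on these libraries where they do the work, as an engineer would, in place of code of your own. Each camera call takes 0.05 s, during which the arm holds its last target. There are 200 camera calls.

## Task

Set up the draining spot: pull the griddle's drip tray fully out, lay every wooden slat on the worktop across the tray from one side wall to the other, well centred and none on top of another. Then switch on the shelf lamp by pushing its switch, hidden behind the shelf's overhanging front lip, all the way up from below (the lifter hook with the upturned end is there to reach it), and leave the hook lying along the stainless spoon rest, tip upwards, without disturbing the lidded bowl or the whisk.

Things in the scene. Friction and masses are not known exactly. Their poses are not given: they have to be found in the camera images.
- drip_tray (a joint): slide of the drip tray out of the fixed steel griddle (320 deep, 340 wide, 83 high; a thin splash guard at its far edge rises to 125), m: 0 fully in, 0.205 fully out at its stop, moving along -x of point tray_rim, out of the middle of the front face. Stays where left; about 3 N of friction. Starts in or up to 40 mm open.
- tray_handle (a point): middle of the tray's handle, a round black bar 12 thick and 90 long along the tray's y, 36 above the worktop, its axis 55 in front of the tray's front plate; can be pinched from above. Moves with the tray. x points into the griddle.
- tray_rim (a point): middle of the front end of the open tray (260 long in x, 130 wide over its two 8 mm side walls, which run along x from x = 0 of this frame) at the level top edges of the walls, 45 above the worktop; front plate 7 lower. With the tray fully out the griddle's front face is at x = +205 of this frame. x points into the griddle, along the slide; moves with the tray.
- slat0: plain wooden slat 230 long (its x) by 16 wide (y) by 14 high (z), about 50 g; origin at its centre. Two or three slats are present; absent ones give None.
- slat1: plain wooden slat 230 long (its x) by 16 wide (y) by 14 high (z), about 50 g; origin at its centre. Two or three slats are present; absent ones give None.
- slat2: plain wooden slat 230 long (its x) by 16 wide (y) by 14 high (z), about 50 g; origin at its centre. Two or three slats are present; absent ones give None.
- hook: griddle-plate lifter hook, 150 g, along its x: dark wooden handle (x -100 to +20, 26 wide, 16 high), then a steel bar (14 wide, 10 high) whose end (x 125 to 137) turns up to z = 55. Lies on its flat underside, upturned end up (+z) and away from the robot. Origin: on the underside below the balance point, 20 behind the handle's front end; grip it there across y.
- hook_tip (a point): top of the hook's upturned end, a round rubber pad 20 across: at (131, 0, 55) mm from the hook's origin, facing up.
- shelf: small wooden lamp shelf, fixed, 260 wide (y), 150 deep (x), board 200 to 218 high, small jars on its rear half. Origin: on the worktop below the middle of its front face; x points to the back. Its front lip (12 thick) hangs down to 172 above the worktop. Two side panels 16 thick stand only under the rear (x 80 to 150, at both ends in y); the back is open.
- lamp_switch (a joint): travel of the lamp's push switch, m: 0 off (down), grows to 0.010 fully up = on. Slides straight up with about 2 N, stays where it is left.
- switch_face (a point): centre of the switch's downward face, a white plastic cap 26 (x) by 40 (y) under the shelf board, at x = 45, y = 0 of the shelf, 182 above the worktop when off (10 above the lip's lower edge), 192 when on. Axes as the shelf's.
- spoon_rest: stainless spoon rest, fixed: a flat trough 200 long (x) by 100 wide (y), floor top 5 above the worktop, side walls 14 high and 5 thick along both long sides (90 clear between them), open at both ends. Origin: centre of its underside. The hook lies in it lengthwise, either way round.
- bowl: bystander: white porcelain bowl with a glass lid, 146 across, 86 high; origin at the centre of its underside. Leave alone.
- whisk: bystander: steel whisk with grey silicone wires, 260 long, 50 thick, lying along its x; origin under its middle. Leave alone.
Things that resemble listed ones, but are neither listed nor needed, are in the scene too. What is shaped like the slat1 but turquoise is not meant.

How it is judged (in metres and radians):
On the way, in this order (a step that is already met when the one before it is completed fails the run):
1. the drip tray is pulled fully out (value of joint drip_tray above 0.19 m), for 0.2 s.
2. every slat present lies across both side walls of the pulled-out tray (value of joint drip_tray above 0.19 m and z of slat0 in the frame of tray_rim between 0.003 and 0.013 m and y of slat0 in the frame of tray_rim between -0.045 and 0.045 m and x of slat0 in the frame of tray_rim between 0 and 0.21 m and angle between the x axis of each of slat0, slat1, slat2 and the y axis of tray_rim, either way round below 0.3 rad and z of slat1 in the frame of tray_rim between 0.003 and 0.013 m and y of slat1 in the frame of tray_rim between -0.045 and 0.045 m and x of slat1 in the frame of tray_rim between 0 and 0.21 m and z of slat2 in the frame of tray_rim between 0.003 and 0.013 m and y of slat2 in the frame of tray_rim between -0.045 and 0.045 m and x of slat2 in the frame of tray_rim between 0 and 0.21 m), for 0.2 s.
3. the lamp switch is pushed up (value of joint lamp_switch above 0.007 m), for 0.2 s.
At the end, for the whole second after the job is handed in: Tray out 190 mm or more; each slat level on both walls, centre within 45 mm of the tray's middle line, within 17 degrees of square; switch up 7 mm or more; hook on the rest's floor, tip up, origin within 60 mm along and 33 mm across of its centre; all at rest (all of step 2 and value of joint lamp_switch above 0.007 m and x of hook in the frame of spoon_rest between -0.06 and 0.06 m and y of hook in the frame of spoon_rest between -0.033 and 0.033 m and z of hook in the frame of spoon_rest between 0.002 and 0.009 m and angle between hook's own z axis and vertical below 0.1 rad and linear speed of each of slat0, slat1, slat2, hook below 0.02 m/s); the robot touches nothing.
It fails at once if a bystander (bowl or whisk) is pushed more than 30 mm (distance of any of bowl, whisk from where it was at the start of the episode above 0.03 m).
Of slat0, slat1, slat2 only 2 to 3 are there at a start; the rules pass over those that are not, and their reading is None.
At some moment in a run one of slat0, slat1, slat2, hook may be knocked a few centimetres aside while the robot is not near it.
It also fails if it takes over 208 s, if anything falls off the work surface, if the arm or the gripper's body presses on something with over 40 N, if the wrist force passes 120 N, or if a joint passes its speed limit or range.

## Working session

There is one attempt and no reset: what is moved stays moved. The work goes in short steps, Python scripts to look and compute and a tool call to move; the robot and the scene stay as the last step left them, time stands still between calls to the robot, and variables do not carry over. Pictures are saved under pics/ and viewed, at most 14 in all, crops included, and the job is handed in when it is done.

Besides the shell and the picture viewer there is one more tool, called after "Request:" as name([rows], argument=value, ...), one row to a line, values as JSON. send_rows: Moves the arm, as the interface text tells. Scaled input: -1 to 1 covers 0.5 m each way for a shift and 0.5 rad each way for a turn. Its arguments: {"type":"object","properties":{"deltas":{"type":"array","items":{"type":"array"}},"grip":{"type":"number"},"grip_force":{"type":"number"}},"required":["deltas"]}

```bash
ls; mkdir -p pics
python3 - <<'E'
from workcell import *
import cv2,numpy as np
s=state();print(s)
for n in("scene","top","wrist"):
    f=grab_frame(n);cv2.imwrite(f"pics/{n}0.png",f[:,:,::-1])
    c=calibration(n);print(n,np.round(c["mtx"],1).tolist(),np.round(c["D"],3),np.round(-np.array(c["R"]).T@np.array(c["t"])), np.round(c["R"],2).tolist())
    if n!="wrist":
        for l in["drip_tray","tray_handle","slat0","hook","hook_tip","shelf","switch_face","spoon_rest","bowl","whisk"]:
            print(n,l,[(round(d["p"],2),d["bbox"]) for d in trace(n,l)][:5])
E
```

```text
pics
{'time_s': 0.0, 'qpos': array([-7.34529099e+01,  1.83525112e+01,  8.97076750e+01, -2.86308268e-04,
        7.20441476e+01, -1.14579041e+00]), 'qvel': array([ 0.01422898, -0.04529435,  0.05847966, -0.04832501,  0.03647064,
        0.05219007]), 'effort': array([-8.19119577e-05, -4.12459230e+01, -2.31968307e+01,  7.26711075e-02,
        4.57304379e-02, -1.44236333e-04]), 'ee_pos': array([ 174.61113031, -547.32975895,  227.10294696]), 'ee_rot': array([-1.79895681e+02, -1.81416246e-03,  1.76929674e+01]), 'force': array([ 0.87648181, -0.47498353, -0.04896157]), 'torque': array([ 0.0062053 , -0.00253553, -0.01834121]), 'gripper_force': 0.0, 'gripper_width': 91.12740393092173}
scene [[513.5, 0.0, 329.4], [0.0, 513.5, 236.6], [0.0, 0.0, 1.0]] [0.008 0.    0.    0.    0.   ] [1152. -575. 1129.] [[0.66, 0.75, 0.0], [0.57, -0.5, -0.65], [-0.49, 0.43, -0.76]]
scene drip_tray [(0.67, [345.0, 288.9, 40.1, 41.3])]
scene tray_handle [(0.55, [347.4, 290.9, 39.1, 41.9])]
scene slat0 [(0.86, [210.2, 333.5, 87.5, 53.5]), (0.72, [178.2, 281.5, 71.8, 60.7]), (0.62, [159.2, 246.0, 83.7, 32.1]), (0.6, 
[... 717 characters left out ...]
0 [(0.85, [391.2, 217.1, 67.8, 12.7]), (0.83, [390.0, 240.5, 67.8, 14.9]), (0.74, [371.4, 309.8, 70.2, 24.2]), (0.65, [387.9, 264.5, 69.5, 14.2])]
top hook [(0.6, [224.4, 236.7, 11.0, 78.9]), (0.37, [320.8, 178.1, 39.5, 23.6])]
top hook_tip [(0.92, [221.2, 235.8, 14.7, 78.0])]
top shelf [(0.65, [179.8, 166.4, 98.7, 52.5])]
top switch_face [(0.34, [185.2, 163.0, 93.5, 56.0])]
top spoon_rest [(0.62, [256.7, 251.6, 34.7, 62.7])]
top bowl [(0.79, [477.9, 221.0, 44.9, 45.8])]
top whisk [(0.62, [154.7, 231.5, 22.5, 74.2])]
wrist [[336.0, 0.0, 318.1], [0.0, 336.0, 248.5], [0.0, 0.0, 1.0]] [0.01 0.   0.   0.   0.  ] [ 241. -526.  385.] [[0.3, -0.95, 0.0], [-0.92, -0.29, 0.25], [-0.23, -0.08, -0.97]]
```

View pics/scene0.png

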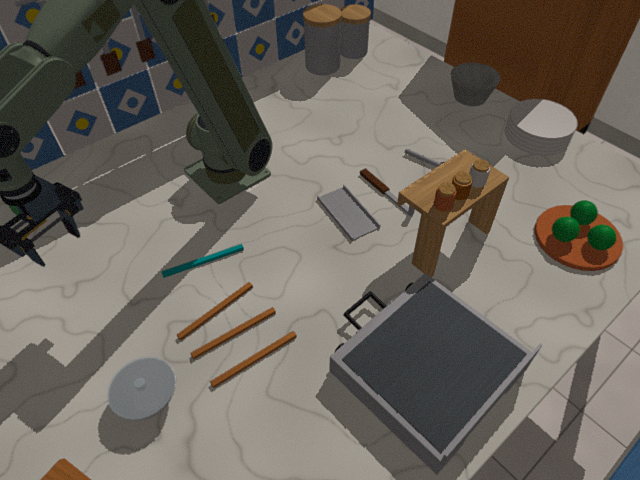

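View pics/top0.png

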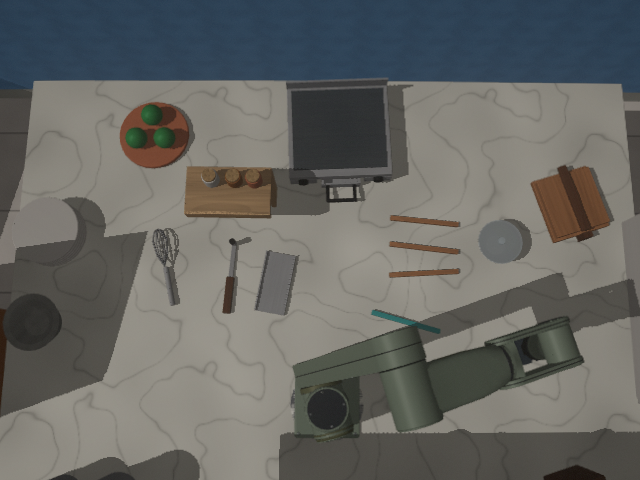

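Scene: three brown slats at top-view px (425,221), (424,246) and (424,272), with the turquoise decoy at (405,321). The hook is at (232,275), tip towards +x, the rest at (277,283), the shelf at (228,192) and the handle bar at (341,193). Next I'll write the geometry helper and get coarse poses.

```bash
cat > h.py <<'E'
from workcell import *
import cv2,numpy as np
def ray(c,uv):
    uv=np.asarray(uv,float).reshape(-1,1,2)
    n=cv2.undistortPoints(uv,np.array(c["mtx"]),np.array(c["D"],float)).reshape(-1,2)
    d=np.c_[n,np.ones(len(n))]@np.array(c["R"])
    return -np.array(c["R"]).T@np.array(c["t"]),d/np.linalg.norm(d,axis=1)[:,None]
def plane(c,uv,z):
    o,d=ray(c,uv); return o+d*((z-o[2])/d[:,2])[:,None]
def tri(rays):
    A=0;b=0
    for o,d in rays:
        P=np.eye(3)-np.outer(d,d);A=A+P;b=b+P@o
    X=np.linalg.solve(A,b)
    return X,max(np.linalg.norm((np.eye(3)-np.outer(d,d))@(X-o)) for o,d in rays)
def proj(c,X):
    r,_=cv2.Rodrigues(np.array(c["R"],float))
    return cv2.projectPoints(np.asarray(X,float).reshape(-1,1,3),r,np.array(c["t"],float),np.array(c["mtx"]),np.array(c["D"],float))[0].reshape(-1,2)
def rect(c,m,z):
    """mask on plane z -> centre xy, long dir deg, (long,short)"""
    v,u=np.nonzero(m); p=plane(c,np.c_[u,v],z)[:,:2].astype(np.float32)
    (ctr,(w,h),a)=cv2.minAreaRect(p)
    if w<h: w,h,a=h,w,a+90
    return np.round(ctr,1),round((a+90)%180-90,1),(round(w),round(h))
def snap(n,fn=None):
    c0=calibration(n);f=grab_frame(n)
    if fn: cv2.imwrite(f"pics/{fn}.png",f[:,:,::-1])
    return c0,f
def col(f,m): return f[m].mean(0).round()
def look(n,labels,fn=None,pmin=.3):
    c,f=snap(n,fn);out={}
    for l,z in labels.items():
        out[l]=[d for d in trace(n,l) if d["p"]>=pmin]
        for d in out[l]:
            print(n,l,round(d["p"],2),np.round(d["bbox"]),rect(c,d["pixels"],z),col(f,d["pixels"]))
    return c,f,out
E
python3 - <<'E'
from h import *
L=dict(tray_handle=36,slat0=7,hook=10,spoon_rest=10,bowl=60,shelf=218)
for n in("top","scene"): look(n,L)
E
```

```text
top tray_handle 0.86 [321. 172.  40.  31.] (array([700.9, -42.3]), -89.7, (124, 87)) [70. 69. 67.]
top slat0 0.93 [386. 270.  73.   9.] (array([ 424.3, -315.9]), -86.7, (226, 19)) [109.  78.  56.]
top slat0 0.74 [371. 310.  73.  22.] (array([ 265. , -255.9]), 73.8, (224, 17)) [45. 86. 83.]
top slat0 0.59 [393. 216.  64.  10.] (array([ 600.7, -321.7]), 84.4, (226, 21)) [107.  77.  56.]
top hook 0.56 [225. 236.  11.  81.] (array([414. , 320.3]), -3.1, (250, 29)) [75. 65. 59.]
top spoon_rest 0.78 [256. 254.  40.  62.] (array([391.4, 172.4]), -10.4, (207, 107)) [102. 100.  98.]
top bowl 0.68 [478. 219.  47.  47.] (array([ 524.4, -560.4]), 24.3, (148, 143)) [104. 106. 104.]
top shelf 0.55 [182. 165.  96.  54.] (array([639.7, 295. ]), 88.5, (285, 165)) [106.  86.  64.]
scene tray_handle 0.75 [344. 292.  41.  41.] (array([686.4, -47.5]), -87.5, (108, 61)) [37. 35. 34.]
scene slat0 0.9 [160. 243.  83.  38.] (array([ 261.9, -254.8]), 73.7, (231, 30)) [19. 82. 80.]
scene slat0 0.87 [191. 308.  85.  48.] (array([ 507.5, -318.6]), 83.2, (227, 22)) [110.  68.  34.]
scene slat0 0.72 [212. 337.  84.  51.] (array([ 598.5, -323.4]), 83.5, (227, 22)) [113.  70.  35.]
scene slat0 0.61 [177. 280.  76.  60.] (array([ 422.2, -317. ]), -86.7, (231, 23)) [108.  68.  36.]
scene hook 0.84 [360. 168.  56.  47.] (array([406.3, 318.1]), -4.6, (246, 39)) [79. 64. 55.]
scene spoon_rest 0.69 [315. 184.  65.  59.] (array([391.2, 169.3]), -10.4, (209, 112)) [112. 109. 108.]
scene bowl 0.66 [108. 355.  66.  65.] (array([ 517.9, -560.9]), -25.6, (148, 143)) [114. 116. 117.]
scene shelf 0.63 [396. 149. 113. 130.] (array([684.3, 232.2]), 89.6, (404, 233)) [101.  75.  47.]
scene shelf 0.47 [347. 291.  36.  39.] (array([ 763.6, -135.4]), -86.2, (91, 50)) [32. 31. 30.]
```

Request:
send_rows([
  [[0, 0, -0.016], [0, 0, -0.28]],
  [[0, 0, -0.016], [0, 0, -0.28]],
  [[0, 0, -0.016], [0, 0, -0.28]],
  [[0, 0, -0.016], [0, 0, -0.28]],
  [[0, 0, -0.016], [0, 0, -0.28]],
  [[0, 0, -0.016], [0, 0, -0.28]],
  [[0, 0, -0.016], [0, 0, -0.28]],
  [[0, 0, -0.016], [0, 0, -0.28]],
  [[0, 0, -0.016], [0, 0, -0.28]],
], grip=0.3)

```text
time_s: 2.75
ee_pos: [174.7, -547.8, 300.3]
ee_rot: [180.0, 0.0, 90.2]
force: [0.5, 0.0, -0.5]
gripper_width: 64.0
gripper_force: 0.0
```

Request:
send_rows([
  [[0.072, 0.064, 0], [0, 0, 0]],
  [[0.072, 0.064, 0], [0, 0, 0]],
  [[0.072, 0.064, 0], [0, 0, 0]],
  [[0.072, 0.064, 0], [0, 0, 0]],
  [[0.072, 0.064, 0], [0, 0, 0]],
  [[0.072, 0.064, 0], [0, 0, 0]],
  [[0.072, 0.064, 0], [0, 0, 0]],
])

```text
time_s: 3.45
ee_pos: [400.3, -294.7, 300.2]
ee_rot: [180.0, 0.0, 89.9]
force: [0.5, -1.0, -0.0]
gripper_width: 63.8
gripper_force: 0.0
```

Request:
send_rows([
  [[0.072, 0.064, 0], [0, 0, 0]],
  [[0.072, 0.064, 0], [0, 0, 0]],
  [[0.072, 0.064, 0], [0, 0, 0]],
  [[0.072, 0.064, 0], [0, 0, 0]],
  [[0.072, 0.064, 0], [0, 0, 0]],
  [[0.072, 0.064, 0], [0, 0, 0]],
  [[0.072, 0.064, 0], [0, 0, 0]],
  [[0, 0, 0], [0, 0, 0]],
  [[0, 0, 0], [0, 0, 0]],
])

```text
time_s: 4.35
ee_pos: [623.9, -44.0, 299.2]
ee_rot: [-179.9, 0.0, 90.0]
force: [-0.8, -0.2, -0.6]
gripper_width: 63.7
gripper_force: 0.0
```

Run:
```python
from h import *
s=state();print(s["time_s"],s["ee_pos"],s["ee_rot"],s["force"],s["gripper_width"])
look("wrist",dict(tray_handle=36,drip_tray=45),"w1",.2)
```

```text
4.35 [623.93189266 -43.99434068 299.20869311] [-1.79915128e+02  3.17405374e-02  8.99996511e+01] [-0.77848594 -0.2143976  -0.61853309] 63.68646481583194
wrist drip_tray 0.76 [345. 164.  61. 108.] (array([696.5, -43.1]), -88.9, (130, 81)) [71. 72. 73.]
```

View pics/w1.png

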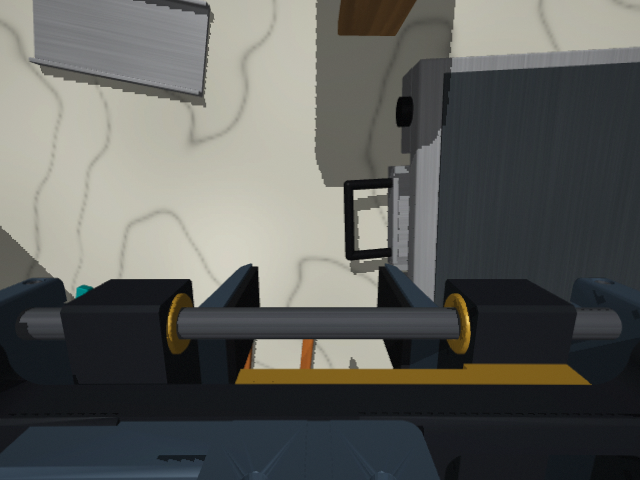

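The wrist view shows the handle bar at u≈350, v 183–257, with the griddle front to its right and the rest at upper left.

Run:
```python
from h import *
c,f=snap("wrist");g=f.mean(2)
# bar: dark columns between v 190..250
pts=[]
for v in range(192,250,4):
    u=np.arange(338,368);m=g[v,338:368]<35
    if m.any(): pts.append((u[m].mean(),v))
p=plane(c,pts,36)
print(pts[0],pts[-1],p[0],p[-1])
k=np.polyfit(p[:,1],p[:,0],1);print("dx/dy",k[0],"yaw deg",-np.degrees(np.arctan(k[0])))
print("ends",plane(c,[(350,180),(351,260)],36))
ct,ft=snap("top");cv2.imwrite("pics/t_crop.png",cv2.resize(ft[165:215,300:400,::-1],None,fx=6,fy=6,interpolation=cv2.INTER_NEAREST))
# griddle front edge: brightest transition around u~410..440, rows 130-160 & 60-300
e=[(np.argmin(np.diff(g[v,415:460]))+415.5,v) for v in range(80,280,10)]
q=plane(c,e,83);print(np.polyfit(q[:,1],q[:,0],1),np.round(q[::6],1))
gt=ft.mean(2); print(np.round(gt[190:206,341]))
```

```text
(np.float64(348.5), 192) (np.float64(351.7), 248) [660.97767895 -11.16631729  36.        ] [666.4859431  -82.78600002  36.        ]
dx/dy -0.05344221351169225 yaw deg 3.059103159060559
ends [[662.53760694   3.40700399  36.        ]
 [665.9180086  -98.93057785  36.        ]]
[-4.81048899e-02  7.55096342e+02] [[749.9 104.7  83. ]
 [753.1  46.8  83. ]
 [756.5 -16.4  83. ]
 [758.9 -85.5  83. ]]
[53. 44. 44. 44. 43. 42. 38. 38. 39. 36. 39. 66. 78. 79. 78. 77.]
```

View pics/t_crop.png

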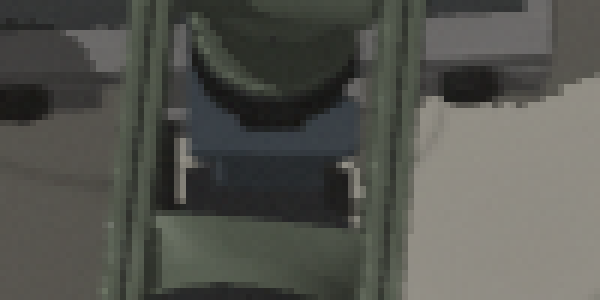

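Run:
```python
from h import *
cw=calibration("wrist");ct=calibration("top");cs=calibration("scene")
g=cv2.imread("pics/top0.png").mean(2);print(np.round(g[194:206,341]))
gs=cv2.imread("pics/scene0.png")
v=194+np.argmin(g[194:206,341])
ow,dw=ray(cw,[(350.0,220.0)]);ot,dt=ray(ct,[(341.3,float(v))])
print(v,tri([(ow,dw[0]),(ot,dt[0])]))
```

```text
[136. 136. 136. 136.  83.  34.  35.  31. 115. 135. 136. 136.]
201 (array([663.30804849, -46.03154599,  31.1249725 ]), np.float64(1.4563354595232028))
```

Request:
send_rows([
  [[-0.006, 0.04, 0.04], [0, 0, -0.1]],
  [[0, 0.04, 0.08], [0, 0, 0]],
  [[0, 0, 0.08], [0, 0, 0]],
  [[0, 0, 0.08], [0, 0, 0]],
  [[0, 0, 0.08], [0, 0, 0]],
  [[0, 0, 0.08], [0, 0, 0]],
  [[0, 0, 0.06], [0, 0, 0]],
  [[0, 0, 0], [0, 0, 0]],
  [[0, 0, 0], [0, 0, 0]],
], grip=0.45)

```text
time_s: 5.5
ee_pos: [664.0, -47.6, 50.7]
ee_rot: [180.0, 0.0, 92.7]
force: [0.5, -0.0, 0.0]
gripper_width: 50.4
gripper_force: 0.0
```

Request:
send_rows([
  [[0, 0, 0.038], [0, 0, 0]],
  [[0, 0, 0], [0, 0, 0]],
  [[0, 0, 0], [0, 0, 0]],
])

```text
time_s: 5.8
ee_pos: [664.7, -47.1, 33.0]
ee_rot: [179.8, 0.0, 92.7]
force: [0.0, -0.0, 0.6]
gripper_width: 50.3
gripper_force: 0.0
```

Request:
send_rows([
  [[0, 0, 0], [0, 0, 0]],
  [[0, 0, 0], [0, 0, 0]],
  [[0, 0, 0], [0, 0, 0]],
  [[0, 0, 0], [0, 0, 0]],
  [[0, 0, 0], [0, 0, 0]],
], grip=1, grip_force=30)

```text
time_s: 6.3
ee_pos: [663.4, -46.8, 31.0]
ee_rot: [-179.9, 0.0, 92.8]
force: [-3.2, -0.5, 2.4]
gripper_width: 13.0
gripper_force: 1.6
```

Request:
send_rows([
  [[0, -0.02, 0], [0, 0, 0]],
  [[0, -0.04, 0], [0, 0, 0]],
  [[0, -0.05, 0], [0, 0, 0]],
  [[0, -0.05, 0], [0, 0, 0]],
  [[0, -0.05, 0], [0, 0, 0]],
  [[0, -0.05, 0], [0, 0, 0]],
  [[0, -0.04, 0], [0, 0, 0]],
  [[0, -0.02, 0], [0, 0, 0]],
  [[0, 0, 0], [0, 0, 0]],
])

```text
time_s: 7.2
ee_pos: [501.2, -54.1, 30.9]
ee_rot: [-179.8, -0.1, 92.7]
force: [-3.7, 2.4, 1.7]
gripper_width: 11.6
gripper_force: 30.0
```

Request:
send_rows([
  [[0, -0.01, 0], [0, 0, 0]],
  [[0, -0.01, 0], [0, 0, 0]],
  [[0, 0, 0], [0, 0, 0]],
])

```text
time_s: 7.5
ee_pos: [494.6, -54.4, 30.9]
ee_rot: [180.0, -0.0, 92.7]
force: [1.2, 4.6, -1.6]
gripper_width: 11.5
gripper_force: 30.0
```

Request:
send_rows([
  [[0, -0.01, 0], [0, 0, 0]],
  [[0, -0.01, 0], [0, 0, 0]],
  [[0, 0, 0], [0, 0, 0]],
])

```text
time_s: 7.8
ee_pos: [484.4, -54.9, 30.9]
ee_rot: [180.0, -0.0, 92.7]
force: [-0.1, 5.8, -1.1]
gripper_width: 11.5
gripper_force: 30.0
```

Request:
send_rows([
  [[0, -0.01, 0], [0, 0, 0]],
  [[0, -0.01, 0], [0, 0, 0]],
  [[0, 0, 0], [0, 0, 0]],
])

```text
time_s: 8.1
ee_pos: [474.5, -55.3, 30.9]
ee_rot: [180.0, -0.0, 92.7]
force: [1.2, 5.7, -1.5]
gripper_width: 11.3
gripper_force: 30.0
```

Request:
send_rows([
  [[0, -0.01, 0], [0, 0, 0]],
  [[0, -0.006, 0], [0, 0, 0]],
  [[0, 0, 0], [0, 0, 0]],
])

```text
time_s: 8.4
ee_pos: [473.1, -55.5, 31.0]
ee_rot: [179.2, -0.0, 92.6]
force: [15.5, 10.4, -17.0]
gripper_width: 11.6
gripper_force: 30.0
```

Request:
send_rows([
  [[0, -0.006, 0], [0, 0, 0]],
  [[0, -0.006, 0], [0, 0, 0]],
  [[0, 0, 0], [0, 0, 0]],
])

```text
time_s: 8.7
ee_pos: [473.1, -55.5, 31.1]
ee_rot: [178.5, 0.0, 92.6]
force: [28.5, 15.3, -31.1]
gripper_width: 11.5
gripper_force: 30.0
```

Run:
```python
from h import *
s=state();print(s["ee_pos"],s["force"])
snap("scene","s2")
im=cv2.imread("pics/s2.png");cv2.imwrite("pics/s2c.png",cv2.resize(im[180:400,230:450],None,fx=2.6,fy=2.6))
```

```text
[473.06512468 -55.52511719  31.1132309 ] [ 28.47746269  15.29726559 -31.06560602]
```

View pics/s2c.png

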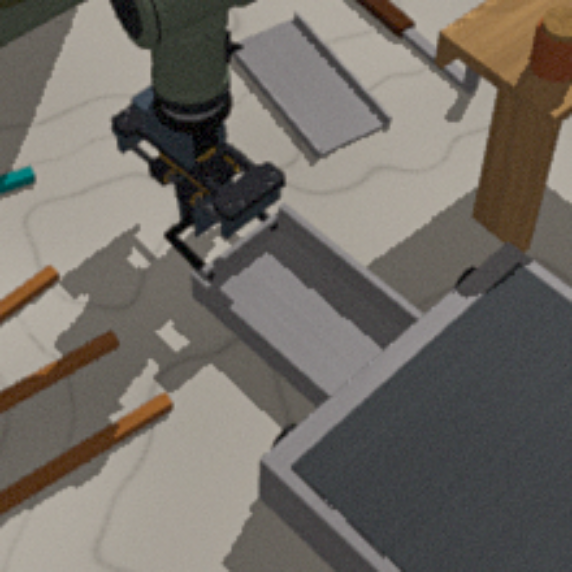

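Request:
send_rows([
  [[0, 0.02, 0], [0, 0, 0]],
  [[0, 0.018, 0], [0, 0, 0]],
  [[0, 0, 0], [0, 0, 0]],
])

```text
time_s: 9.05
ee_pos: [480.2, -55.1, 30.9]
ee_rot: [180.0, -0.0, 92.7]
force: [2.4, 6.9, -1.6]
gripper_width: 11.3
gripper_force: 30.0
```

Request:
send_rows([
  [[0, 0, 0], [0, 0, 0]],
  [[0, 0, 0], [0, 0, 0]],
  [[0, 0, 0], [0, 0, 0]],
  [[0, 0, -0.06], [0, 0, 0]],
  [[0, 0, -0.09], [0, 0, 0]],
  [[0, 0, -0.09], [0, 0, 0]],
  [[0, 0, -0.09], [0, 0, 0]],
  [[0, 0, -0.09], [0, 0, 0]],
  [[0, 0, -0.09], [0, 0, 0.094]],
  [[0, 0, -0.03], [0, 0, 0]],
], grip=0.5)

```text
time_s: 10.05
ee_pos: [480.5, -56.3, 306.1]
ee_rot: [179.5, 0.1, 90.0]
force: [-0.4, -0.7, -0.9]
gripper_width: 45.4
gripper_force: 0.0
```

Request:
send_rows([
  [[-0.096, 0.01, 0], [0, 0, 0]],
  [[-0.096, 0.01, 0], [0, 0, 0]],
  [[-0.096, 0.01, 0], [0, 0, 0]],
  [[-0.096, 0.01, 0], [0, 0, 0]],
  [[-0.096, 0.01, 0], [0, 0, 0]],
  [[-0.096, 0.01, 0], [0, 0, 0]],
  [[-0.096, 0.01, 0], [0, 0, 0]],
  [[0, 0, 0], [0, 0, 0]],
  [[0, 0, 0], [0, 0, 0]],
])

```text
time_s: 10.95
ee_pos: [513.6, -392.5, 300.0]
ee_rot: [-179.9, -0.1, 89.9]
force: [-0.6, -0.4, -0.3]
gripper_width: 45.7
gripper_force: 0.0
```

Run:
```python
from h import *
s=state();print(s["ee_pos"],s["ee_rot"],s["force"],s["gripper_width"])
look("wrist",dict(slat0=14),"w3",.2)
look("top",dict(drip_tray=45,slat0=14),"t3",.2)
```

```text
[ 513.61358216 -392.49275551  299.98583476] [-1.79913595e+02 -7.32086037e-02  8.99352959e+01] [-0.57420245 -0.36173911 -0.30313743] 45.67256773889313
wrist slat0 0.96 [ 93.   0.  44. 198.] (array([ 266.4, -256.2]), 73.9, (228, 23)) [ 3. 64. 63.]
wrist slat0 0.83 [231.  58.  34. 189.] (array([ 423.2, -317.8]), -86.2, (228, 20)) [122.  70.  32.]
wrist slat0 0.72 [300.  61.  30. 186.] (array([ 507.9, -319.5]), 83.2, (229, 18)) [127.  73.  32.]
wrist slat0 0.67 [368.  62.  40. 191.] (array([ 597.9, -323. ]), 84.7, (230, 18)) [124.  70.  31.]
top drip_tray 0.6 [321. 180.  44.  82.] (array([607.5, -47.3]), 2.7, (268, 131)) [92. 90. 89.]
top slat0 0.74 [392. 240.  33.  10.] (array([ 514.9, -268.2]), 83.0, (124, 23)) [111.  82.  61.]
top slat0 0.64 [426. 325.  16.   7.] (array([ 238.2, -344.3]), 71.7, (42, 15)) [46. 87. 83.]
top slat0 0.59 [389. 272.  17.   4.] (array([ 418.1, -227. ]), -89.8, (50, 17)) [116.  82.  57.]
top slat0 0.59 [184. 166.  93.  56.] (array([697.4, 328.6]), -89.8, (309, 175)) [109.  88.  65.]
top slat0 0.51 [394. 218.  64.   9.] (array([ 600. , -322.2]), 84.7, (223, 18)) [110.  78.  55.]
```

View pics/w3.png

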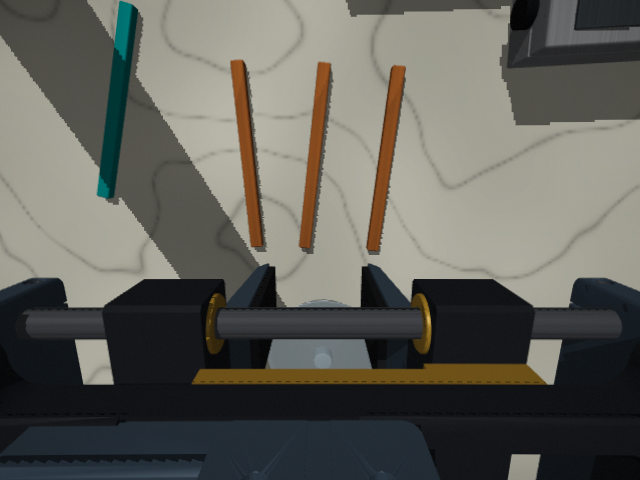

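Request:
send_rows([
  [[0.046, 0.056, 0], [0, 0, 0]],
  [[0.046, 0.056, 0.04], [0, 0, 0]],
  [[0.046, 0.056, 0.08], [0, 0, 0]],
  [[0, 0, 0.09], [0, 0, 0.182]],
  [[0, 0, 0.09], [0, 0, 0]],
  [[0, 0, 0.09], [0, 0, 0]],
  [[0, 0, 0.09], [0, 0, 0]],
  [[0, 0, 0.05], [0, 0, 0]],
  [[0, 0, 0.02], [0, 0, 0]],
  [[0, 0, 0.014], [0, 0, 0]],
])

```text
time_s: 12.2
ee_pos: [596.6, -323.7, 22.0]
ee_rot: [180.0, 0.0, 84.9]
force: [-0.1, -0.3, -0.4]
gripper_width: 45.7
gripper_force: 0.0
```

Request:
send_rows([
  [[0, 0, 0], [0, 0, 0]],
  [[0, 0, 0], [0, 0, 0]],
  [[0, 0, 0], [0, 0, 0]],
])

```text
time_s: 12.5
ee_pos: [597.1, -324.8, 23.7]
ee_rot: [179.8, 0.1, 84.8]
force: [0.0, -0.4, 0.1]
gripper_width: 45.4
gripper_force: 0.0
```

Request:
send_rows([
  [[0, 0, 0], [0, 0, 0]],
  [[0, 0, 0], [0, 0, 0]],
  [[0, 0, 0], [0, 0, 0]],
  [[0, 0, 0], [0, 0, 0]],
  [[0, 0, 0], [0, 0, 0]],
], grip=1, grip_force=20)

```text
time_s: 13.0
ee_pos: [596.3, -324.4, 22.1]
ee_rot: [180.0, 0.0, 84.8]
force: [-0.1, 1.5, 0.4]
gripper_width: 15.7
gripper_force: 20.0
```

Request:
send_rows([
  [[0, 0, -0.03], [0, 0, 0]],
  [[0, 0, -0.06], [0, 0, 0]],
  [[0, 0, -0.08], [0, 0, 0]],
  [[0, 0, -0.08], [0, 0, 0]],
  [[0, 0, -0.08], [0, 0, 0]],
  [[0, 0, 0], [0, 0, -0.14]],
  [[0, 0, 0], [0, 0, -0.14]],
])

```text
time_s: 13.7
ee_pos: [596.7, -324.6, 190.3]
ee_rot: [179.8, 0.2, 93.0]
force: [-0.9, 0.1, -0.9]
gripper_width: 15.6
gripper_force: 20.0
```

Request:
send_rows([
  [[0.0914, 0.0326, 0], [0, 0, 0]],
  [[0.0914, 0.0326, 0], [0, 0, 0]],
  [[0.0914, 0.0326, 0], [0, 0, 0]],
  [[0.0914, 0.0326, 0], [0, 0, 0]],
  [[0.0914, 0.0326, 0], [0, 0, 0]],
  [[0.0914, 0.0326, 0], [0, 0, 0]],
  [[0, 0, 0.05], [0, 0, 0]],
  [[0, 0, 0.08], [0, 0, 0]],
  [[0, 0, 0.06], [0, 0, 0]],
  [[0, 0, 0], [0, 0, 0]],
])

```text
time_s: 14.7
ee_pos: [676.9, -45.0, 87.9]
ee_rot: [-179.5, -0.1, 92.9]
force: [1.4, -0.7, -0.1]
gripper_width: 15.8
gripper_force: 20.0
```

Request:
send_rows([
  [[0, 0, 0], [0, 0, 0]],
  [[0, 0, 0], [0, 0, 0]],
])

```text
time_s: 14.9
ee_pos: [681.7, -45.8, 94.6]
ee_rot: [179.7, 0.0, 92.8]
force: [-1.4, 0.4, -0.6]
gripper_width: 15.7
gripper_force: 20.0
```

Request:
send_rows([
  [[0, 0, 0.03], [0, 0, 0]],
  [[0, 0, 0.012], [0, 0, 0]],
  [[0, 0, 0], [0, 0, 0]],
  [[0, 0, 0], [0, 0, 0]],
  [[0, 0, 0], [0, 0, 0]],
])

```text
time_s: 15.4
ee_pos: [680.4, -45.5, 71.2]
ee_rot: [180.0, 0.0, 92.9]
force: [-0.0, 0.3, -1.2]
gripper_width: 15.6
gripper_force: 20.0
```

Request:
send_rows([
  [[0, 0, 0.004], [0, 0, 0]],
  [[0, 0, 0.002], [0, 0, 0]],
  [[0, 0, 0], [0, 0, 0]],
  [[0, 0, 0], [0, 0, 0]],
])

```text
time_s: 15.8
ee_pos: [680.1, -45.5, 67.9]
ee_rot: [-180.0, 0.0, 92.9]
force: [0.6, -0.0, -0.6]
gripper_width: 15.7
gripper_force: 20.0
```

Request:
send_rows([
  [[0, 0, 0], [0, 0, 0]],
  [[0, 0, 0], [0, 0, 0]],
  [[0, 0, 0], [0, 0, 0]],
  [[0, 0, -0.04], [0, 0, 0]],
  [[0, 0, -0.08], [0, 0, 0]],
  [[0, 0, -0.08], [0, 0, 0]],
  [[0, 0, -0.04], [0, 0, 0]],
], grip=0.6)

```text
time_s: 16.5
ee_pos: [681.6, -45.6, 192.2]
ee_rot: [179.6, 0.1, 92.9]
force: [0.6, -0.2, -0.1]
gripper_width: 36.5
gripper_force: 0.0
```

Request:
send_rows([
  [[-0.0757, -0.0531, 0], [0, 0, 0]],
  [[-0.0757, -0.0531, 0], [0, 0, 0]],
  [[-0.0757, -0.0531, 0], [0, 0, 0]],
  [[-0.0757, -0.0531, 0], [0, 0, 0]],
  [[-0.0757, -0.0531, 0], [0, 0, 0]],
  [[-0.0757, -0.0531, 0], [0, 0, 0]],
  [[-0.0757, -0.0531, 0], [0, 0, 0]],
  [[0, 0, 0], [0, 0, 0.17]],
  [[0, 0, 0], [0, 0, 0.17]],
  [[0, 0, 0], [0, 0, 0]],
], grip=0.5)

```text
time_s: 17.5
ee_pos: [507.4, -319.9, 188.1]
ee_rot: [180.0, 0.0, 83.1]
force: [0.5, -0.3, -0.9]
gripper_width: 46.0
gripper_force: 0.0
```

Run:
```python
from h import *
s=state();print(s["ee_pos"],s["ee_rot"],s["force"],s["gripper_width"])
look("scene",dict(slat0=14),None,.2)
look("wrist",dict(slat0=14),None,.2)
look("top",dict(slat0=59),None,.2)
```

```text
[ 507.42160673 -319.90897725  188.07891653] [1.79981288e+02 9.28002946e-03 8.30742706e+01] [ 0.51856638 -0.32905559 -0.9387973 ] 45.976637739738564
scene slat0 0.94 [333. 277.  63.  58.] (array([662.4, -26.4]), -87.2, (240, 22)) [119.  74.  37.]
scene slat0 0.68 [192. 305.  83.  54.] (array([ 511.9, -320.1]), 83.6, (226, 23)) [116.  73.  37.]
scene slat0 0.68 [161. 244.  80.  33.] (array([ 268.3, -255.6]), 74.5, (229, 29)) [21. 84. 81.]
scene slat0 0.6 [176. 301.  56.  40.] (array([ 429. , -356.8]), -87.1, (153, 23)) [110.  70.  37.]
wrist slat0 0.81 [309. 116.  18. 192.] (array([ 510. , -301.5]), 83.6, (191, 18)) [117.  67.  31.]
wrist slat0 0.65 [199. 125.  51. 161.] (array([ 422.4, -283.7]), -86.6, (161, 21)) [109.  63.  30.]
wrist slat0 0.64 [512.   1.  32.  15.] (array([ 707.5, -144.4]), -7.2, (26, 12)) [64. 37. 17.]
top slat0 0.8 [310. 194.  63.   5.] (array([680.1, -43.4]), -88.1, (218, 22)) [100.  71.  50.]
top slat0 0.59 [392. 241.  12.   6.] (array([ 511.6, -223.5]), -89.7, (42, 13)) [117.  81.  56.]
top slat0 0.56 [412. 322.  30.  11.] (array([ 243.3, -316.2]), 76.1, (79, 20)) [46. 76. 73.]
top slat0 0.45 [444. 268.  16.   9.] (array([ 422.1, -401.1]), -89.8, (39, 16)) [106.  75.  53.]
```

Request:
send_rows([
  [[0, 0, 0.05], [0, 0, 0]],
  [[0, 0, 0.09], [0, 0, 0]],
  [[0, 0, 0.09], [0, 0, 0]],
  [[0, 0, 0.07], [0, 0, 0]],
  [[0, 0, 0.03], [0, 0, 0]],
  [[0, 0, 0.01], [0, 0, 0]],
  [[0, 0, 0], [0, 0, 0]],
  [[0, 0, 0], [0, 0, 0]],
  [[0, 0, 0], [0, 0, 0]],
])

```text
time_s: 18.7
ee_pos: [508.7, -320.0, 19.4]
ee_rot: [179.8, 0.1, 83.1]
force: [0.4, 0.2, 0.6]
gripper_width: 45.8
gripper_force: 0.0
```

Request:
send_rows([
  [[0, 0, 0], [0, 0, 0]],
  [[0, 0, 0], [0, 0, 0]],
  [[0, 0, 0], [0, 0, 0]],
  [[0, 0, 0], [0, 0, 0]],
  [[0, 0, 0], [0, 0, 0]],
], grip=1)

```text
time_s: 19.2
ee_pos: [507.8, -319.5, 18.1]
ee_rot: [180.0, 0.0, 83.1]
force: [-0.6, 0.0, 1.2]
gripper_width: 15.9
gripper_force: 20.0
```

Request:
send_rows([
  [[0, 0, -0.03], [0, 0, 0]],
  [[0, 0, -0.07], [0, 0, 0]],
  [[0, 0, -0.08], [0, 0, 0]],
  [[0, 0, -0.08], [0, 0, 0]],
  [[0, 0, -0.08], [0, 0, 0]],
  [[0, 0, 0], [0, 0, -0.17]],
  [[0, 0, 0], [0, 0, -0.17]],
])

```text
time_s: 19.9
ee_pos: [508.2, -319.8, 189.6]
ee_rot: [179.8, 0.1, 93.1]
force: [-0.4, 0.4, -0.2]
gripper_width: 15.8
gripper_force: 20.0
```

Request:
send_rows([
  [[0.0758, 0.0387, 0], [0, 0, 0]],
  [[0.0758, 0.0387, 0], [0, 0, 0]],
  [[0.0758, 0.0387, 0], [0, 0, 0]],
  [[0.0758, 0.0387, 0], [0, 0, 0]],
  [[0.0758, 0.0387, 0], [0, 0, 0]],
  [[0.0758, 0.0387, 0], [0, 0, 0]],
  [[0.0758, 0.0387, 0], [0, 0, 0]],
  [[0, 0, 0.05], [0, 0, 0]],
  [[0, 0, 0.09], [0, 0, 0]],
  [[0, 0, 0.04], [0, 0, 0]],
])

```text
time_s: 20.9
ee_pos: [627.5, -46.8, 94.1]
ee_rot: [-179.7, -0.0, 92.9]
force: [-0.5, -0.3, -1.0]
gripper_width: 15.7
gripper_force: 20.0
```

Request:
send_rows([
  [[0, 0, 0.03], [0, 0, 0]],
  [[0, 0, 0.02], [0, 0, 0]],
  [[0, 0, 0], [0, 0, 0]],
  [[0, 0, 0], [0, 0, 0]],
  [[0, 0, 0], [0, 0, 0]],
  [[0, 0, 0], [0, 0, 0]],
])

```text
time_s: 21.5
ee_pos: [630.4, -47.8, 74.0]
ee_rot: [179.9, 0.0, 92.9]
force: [-0.8, -0.5, -0.1]
gripper_width: 15.8
gripper_force: 20.0
```

Request:
send_rows([
  [[0, 0, 0.01], [0, 0, 0]],
  [[0, 0, 0.008], [0, 0, 0]],
  [[0, 0, 0], [0, 0, 0]],
  [[0, 0, 0], [0, 0, 0]],
  [[0, 0, 0], [0, 0, 0]],
])

```text
time_s: 22.0
ee_pos: [629.8, -47.7, 63.8]
ee_rot: [-180.0, 0.0, 92.9]
force: [0.0, 0.4, -0.3]
gripper_width: 15.7
gripper_force: 20.0
```

Request:
send_rows([
  [[0, 0, 0], [0, 0, 0]],
  [[0, 0, 0], [0, 0, 0]],
  [[0, 0, 0], [0, 0, 0]],
  [[0, 0, -0.04], [0, 0, 0]],
  [[0, 0, -0.08], [0, 0, 0]],
  [[0, 0, -0.08], [0, 0, 0]],
  [[0, 0, -0.05], [0, 0, 0]],
], grip=0.6)

```text
time_s: 22.7
ee_pos: [630.8, -47.7, 192.3]
ee_rot: [179.7, 0.0, 92.9]
force: [0.4, -0.2, -0.1]
gripper_width: 36.6
gripper_force: 0.0
```

Request:
send_rows([
  [[-0.0648, -0.0551, 0], [0, 0, 0]],
  [[-0.0648, -0.0551, 0], [0, 0, 0]],
  [[-0.0648, -0.0551, 0], [0, 0, 0]],
  [[-0.0648, -0.0551, 0], [0, 0, 0]],
  [[-0.0648, -0.0551, 0], [0, 0, 0]],
  [[-0.0648, -0.0551, 0], [0, 0, 0]],
  [[-0.0648, -0.0551, 0], [0, 0, -0.02]],
  [[-0.0648, -0.0551, 0], [0, 0, 0]],
  [[0, 0, 0], [0, 0, 0]],
  [[0, 0, 0], [0, 0, 0]],
], grip=0.5)

```text
time_s: 23.7
ee_pos: [422.6, -318.3, 189.1]
ee_rot: [180.0, -0.0, 93.3]
force: [0.6, 0.6, -0.1]
gripper_width: 45.8
gripper_force: 0.0
```

Run:
```python
from h import *
s=state();print(s["ee_pos"],s["ee_rot"],s["force"],s["gripper_width"])
look("scene",dict(slat0=14),None,.2)
look("wrist",dict(slat0=14),None,.2)
look("top",dict(slat0=59),None,.2)
```

```text
[ 422.5912247  -318.2619223   189.06132083] [ 1.79964566e+02 -1.18199488e-02  9.33017207e+01] [ 0.60120729  0.61654134 -0.12270328] 45.75467807575052
scene slat0 0.98 [313. 263.  66.  60.] (array([612.3, -31.3]), -87.5, (242, 26)) [117.  75.  40.]
scene slat0 0.69 [160. 243.  85.  35.] (array([ 267.3, -256.7]), 73.9, (227, 26)) [13. 76. 74.]
scene slat0 0.68 [177. 284.  75.  58.] (array([ 425.9, -319.6]), -86.4, (227, 25)) [115.  72.  36.]
scene slat0 0.58 [328. 280.  68.  58.] (array([662.9, -26.6]), -87.0, (241, 21)) [118.  74.  37.]
wrist slat0 0.92 [121.  32.  75. 239.] (array([ 265.1, -256.3]), 74.1, (230, 21)) [ 2. 68. 67.]
wrist slat0 0.84 [310. 114.  14. 195.] (array([ 422.3, -299.3]), -86.6, (191, 16)) [126.  71.  31.]
top slat0 0.76 [309. 191.  67.   7.] (array([680.7, -41.7]), -88.2, (221, 21)) [100.  70.  49.]
top slat0 0.58 [312. 203.  66.   8.] (array([630.9, -49.9]), -86.9, (224, 18)) [104.  72.  50.]
top slat0 0.53 [370. 308.  71.  24.] (array([ 262.7, -249.6]), 73.2, (218, 12)) [36. 68. 65.]
top slat0 0.5 [389. 271.  15.  10.] (array([ 411.7, -218.6]), -89.8, (42, 16)) [116.  84.  61.]
```

C is unchanged, so I'll grasp it.

Request:
send_rows([
  [[0, 0, 0.05], [0, 0, 0]],
  [[0, 0, 0.09], [0, 0, 0]],
  [[0, 0, 0.09], [0, 0, 0]],
  [[0, 0, 0.07], [0, 0, 0]],
  [[0, 0, 0.03], [0, 0, 0]],
  [[0, 0, 0.012], [0, 0, 0]],
  [[0, 0, 0], [0, 0, 0]],
  [[0, 0, 0], [0, 0, 0]],
  [[0, 0, 0], [0, 0, 0]],
])

```text
time_s: 24.9
ee_pos: [423.9, -318.3, 19.2]
ee_rot: [179.9, 0.1, 93.5]
force: [0.3, 0.7, -0.1]
gripper_width: 45.3
gripper_force: 0.0
```

Request:
send_rows([
  [[0, 0, 0], [0, 0, 0]],
  [[0, 0, 0], [0, 0, 0]],
  [[0, 0, 0], [0, 0, 0]],
  [[0, 0, 0], [0, 0, 0]],
  [[0, 0, 0], [0, 0, 0]],
], grip=1)

```text
time_s: 25.4
ee_pos: [422.9, -317.9, 18.1]
ee_rot: [180.0, 0.0, 93.4]
force: [0.0, 0.6, 1.2]
gripper_width: 15.8
gripper_force: 20.0
```

Request:
send_rows([
  [[0, 0, -0.03], [0, 0, 0]],
  [[0, 0, -0.07], [0, 0, 0]],
  [[0, 0, -0.08], [0, 0, 0]],
  [[0, 0, -0.08], [0, 0, 0]],
  [[0, 0, -0.08], [0, 0, 0]],
  [[0, 0, 0], [0, 0, 0]],
  [[0, 0, 0], [0, 0, 0]],
])

```text
time_s: 26.1
ee_pos: [423.0, -317.9, 188.5]
ee_rot: [179.9, 0.1, 93.4]
force: [-0.4, -0.0, -0.4]
gripper_width: 15.6
gripper_force: 20.0
```

Request:
send_rows([
  [[0.0738, 0.0493, 0], [0, 0, 0]],
  [[0.0738, 0.0493, 0], [0, 0, 0]],
  [[0.0738, 0.0493, 0], [0, 0, 0]],
  [[0.0738, 0.0493, 0], [0, 0, 0]],
  [[0.0738, 0.0493, 0], [0, 0, 0]],
  [[0.0738, 0.0493, 0], [0, 0, 0]],
  [[0.0738, 0.0493, 0], [0, 0, 0]],
  [[0, 0, 0.05], [0, 0, 0]],
  [[0, 0, 0.09], [0, 0, 0]],
  [[0, 0, 0.04], [0, 0, 0]],
])

```text
time_s: 27.1
ee_pos: [576.1, -48.6, 92.2]
ee_rot: [-179.4, -0.1, 93.5]
force: [-1.1, 0.2, -1.0]
gripper_width: 16.2
gripper_force: 20.0
```

Request:
send_rows([
  [[0, 0, 0.03], [0, 0, 0]],
  [[0, 0, 0.02], [0, 0, 0]],
  [[0, 0, 0], [0, 0, 0]],
  [[0, 0, 0], [0, 0, 0]],
  [[0, 0, 0], [0, 0, 0]],
  [[0, 0, 0], [0, 0, 0]],
])

```text
time_s: 27.7
ee_pos: [580.2, -49.8, 73.8]
ee_rot: [179.9, 0.0, 93.4]
force: [-0.3, -0.1, -0.6]
gripper_width: 15.9
gripper_force: 20.0
```

Request:
send_rows([
  [[0, 0, 0.01], [0, 0, 0]],
  [[0, 0, 0.008], [0, 0, 0]],
  [[0, 0, 0], [0, 0, 0]],
  [[0, 0, 0], [0, 0, 0]],
  [[0, 0, 0], [0, 0, 0]],
])

```text
time_s: 28.2
ee_pos: [579.7, -49.7, 63.9]
ee_rot: [180.0, 0.0, 93.4]
force: [-0.5, 0.1, 0.2]
gripper_width: 15.7
gripper_force: 20.0
```

Request:
send_rows([
  [[0, 0, 0], [0, 0, 0]],
  [[0, 0, 0], [0, 0, 0]],
  [[0, 0, 0], [0, 0, 0]],
  [[0, 0, -0.04], [0, 0, 0]],
  [[0, 0, -0.08], [0, 0, 0]],
  [[0, 0, -0.09], [0, 0, 0.119]],
  [[0, 0, -0.09], [0, 0, 0]],
  [[0, 0, -0.09], [0, 0, 0]],
  [[0, 0, -0.08], [0, 0, 0]],
], grip=0.6)

```text
time_s: 29.1
ee_pos: [579.6, -49.6, 301.6]
ee_rot: [179.9, 0.0, 90.0]
force: [-0.1, -0.5, 0.1]
gripper_width: 36.6
gripper_force: 0.0
```

Request:
send_rows([
  [[0.0834, -0.05, 0], [0, 0, 0]],
  [[0.0834, -0.05, 0], [0, 0, 0]],
  [[0.0834, -0.05, 0], [0, 0, 0]],
  [[0.0834, -0.05, 0], [0, 0, 0]],
  [[0.0834, -0.05, 0], [0, 0, 0]],
  [[0.0834, -0.05, 0], [0, 0, 0]],
  [[0, 0, 0], [0, 0, 0]],
  [[0, 0, 0], [0, 0, 0]],
  [[0, 0, 0], [0, 0, 0]],
])

```text
time_s: 30.0
ee_pos: [430.0, 199.8, 298.9]
ee_rot: [180.0, 0.0, 90.0]
force: [0.1, 0.0, 0.7]
gripper_width: 36.4
gripper_force: 0.0
```

Run:
```python
from h import *
s=state();print(s["ee_pos"],s["ee_rot"],s["force"],s["gripper_width"])
look("wrist",dict(hook=10,spoon_rest=10,shelf=218,switch_face=182),"w4",.2)
c,f,o=look("scene",dict(slat0=52,drip_tray=45),None,.2)
look("top",dict(slat0=59,drip_tray=45),"t4",.2)
print(np.round(calibration("wrist")["R"],3), -np.array(calibration("wrist")["R"]).T@calibration("wrist")["t"])
im=cv2.imread("pics/t4.png");cv2.imwrite("pics/t4c.png",cv2.resize(im[70:270,170:420],None,fx=3.2,fy=3))
```

```text
[430.02246461 199.81298269 298.9015935 ] [1.79974954e+02 3.13669048e-02 8.99899820e+01] [0.07626472 0.02173306 0.68916285] 36.37616889851293
wrist hook 0.61 [210. 129. 201.  37.] (array([422.1, 287.3]), -3.9, (255, 27)) [69. 55. 46.]
wrist spoon_rest 0.29 [347. 340. 195.  45.] (array([620.1, -18.9]), 0.2, (287, 76)) [65. 66. 67.]
wrist shelf 0.64 [474.   1. 166. 292.] (array([603.5, 271. ]), -87.4, (194, 124)) [118.  85.  48.]
scene slat0 0.97 [302. 254.  63.  56.] (array([579. , -50.5]), -86.7, (232, 23)) [104.  65.  34.]
scene slat0 0.7 [330. 278.  68.  57.] (array([679.8, -44.3]), -87.2, (234, 24)) [118.  76.  42.]
scene slat0 0.62 [159. 244.  84.  36.] (array([ 297.7, -268.8]), 73.7, (222, 29)) [19. 96. 94.]
scene slat0 0.56 [314. 264.  67.  58.] (array([630.6, -48. ]), -88.3, (230, 25)) [119.  76.  40.]
scene drip_tray 0.87 [297. 253.  96.  82.] (array([600.4, -57.3]), 2.1, (242, 147)) [78. 75. 75.]
top slat0 0.96 [308. 194.  68.   5.] (array([680.8, -43.4]), -88.4, (225, 21)) [101.  71.  50.]
top slat0 0.8 [369. 310.  70.  23.] (array([ 261.1, -247.1]), 74.2, (215, 17)) [ 52. 102.  98.]
top slat0 0.77 [306. 218.  70.  10.] (array([581.5, -48.4]), -86.9, (226, 25)) [89. 66. 49.]
top slat0 0.56 [310. 201.  68.  12.] (array([631. , -48.4]), -87.1, (227, 18)) [101.  70.  49.]
top drip_tray 0.87 [323. 179.  40.  80.] (array([607.4, -46.7]), 1.4, (261, 130)) [81. 79. 78.]
[[ 1.     0.    -0.   ]
 [ 0.    -0.969  0.247]
 [-0.    -0.247 -0.969]] [429.86545786 270.22725292 455.59308265]
```

View pics/w4.png

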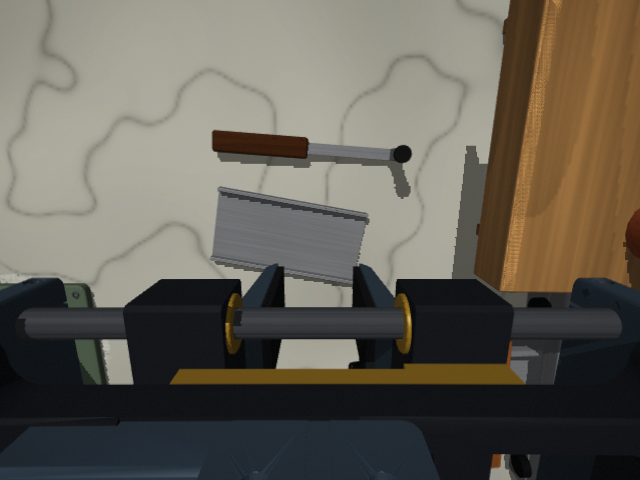

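View pics/t4c.png

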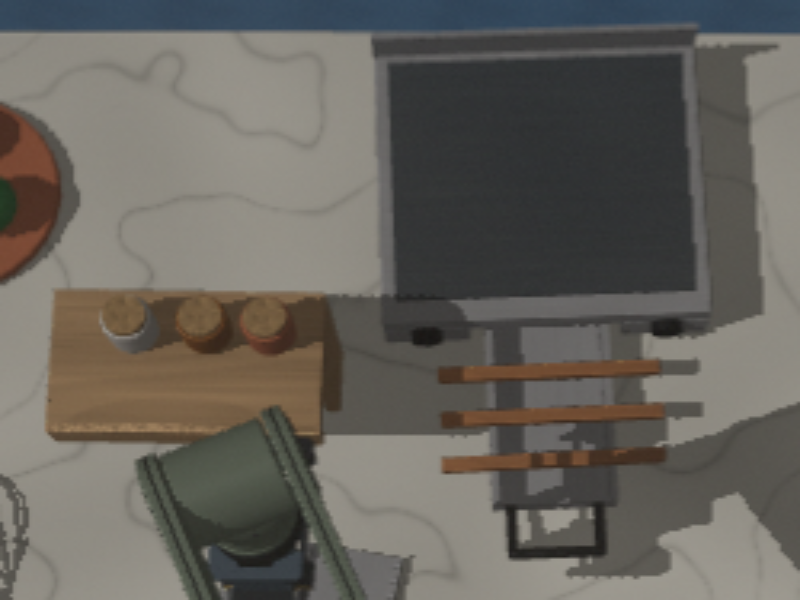

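The wrist view shows the hook has been knocked to about y=287. Its handle spans (212,143)–(308,148) and its tip is at (402,154). The rest is at (290,235), the shelf's lip edge runs from (510,0) to (476,285), and its near end corner is at (500,290). The top view shows three slats squarely across the pulled-out tray.

```bash
cat > meas.py <<'E'
from h import *
def hookpose(c,f,box,ztop=16):
    u0,v0,u1,v1=box
    hsv=cv2.cvtColor(f,cv2.COLOR_RGB2HSV);m=np.zeros(f.shape[:2],bool)
    m[v0:v1,u0:u1]=((hsv[...,1]>110)&(f[...,0].astype(int)-f[...,2]>25))[v0:v1,u0:u1]
    ctr,a,wh=rect(c,m,ztop);d=np.array([np.cos(np.radians(a)),np.sin(np.radians(a))])
    return ctr,a,wh,ctr+40*d
def topedge(c,f,box,z=218):
    pass
E
python3 - <<'E'
from meas import *
c=calibration("wrist");f=cv2.imread("pics/w4.png")[:,:,::-1].copy()
print("hook",hookpose(c,f,(190,110,325,175)))
g=f.mean(2);m=g[135:172,385:420]<35;v,u=np.nonzero(m);print("tip px",u.mean()+385,v.mean()+135,plane(c,[(u.mean()+385,v.mean()+135)],55))
# rest: scan via mask gray? corners by eye
P=plane(c,[(220,188),(368,215),(355,284),(211,260)],14);print("rest",P.round(1).tolist(),P.mean(0))
# lip lower edge
hsv=cv2.cvtColor(f,cv2.COLOR_RGB2HSV)
pts=[]
for vv in range(60,280,10):
    w=np.nonzero((hsv[vv,440:600,1]>90)&(f[vv,440:600,0]>60))[0]
    if len(w): pts.append((440+w[0],vv))
print(pts[::3])
q=plane(c,pts,172);k=np.polyfit(q[:,1],q[:,0],1);r=q[:,0]-np.polyval(k,q[:,1]);ok=abs(r)<4;k=np.polyfit(q[ok,1],q[ok,0],1);print("lip x(y)",k,np.degrees(np.arctan(-k[0])),abs(r).max(), np.polyval(k,295))
print("corner low",plane(c,[(476,287)],172),"top",plane(c,[(500,290)],218))
ct=calibration("top");t=plane(ct,[(185.3,214),(271.5,215.7),(187.2,166.7),(271,167.7)],218);print("top corners",t.round(1).tolist())
cs=calibration("scene");s=plane(cs,[(400,193),(468,150),(507,178),(440,215)],218);print("scene",s.round(1).tolist())
for X in [(580,165,218),(580,425,218),(730,425,218),(730,165,218)]: print(X,proj(ct,X),proj(cs,X),proj(c,X))
cv2.imwrite("pics/sc.png",cv2.resize(cv2.imread("pics/scene0.png")[130:290,380:530],None,fx=4,fy=3.75))
E
```

```text
hook (array([357.1, 293.4]), -4.1, (117, 24), array([396.99763132, 290.54010223]))
tip px 401.79059829059827 153.7991452991453 [[525.81482946 280.1786526   55.        ]]
rest [[302.8, 238.5, 14.0], [495.9, 203.4, 14.0], [481.3, 106.6, 14.0], [283.5, 141.4, 14.0]] [390.87513153 172.50583557  14.        ]
[(np.int64(502), 60), (np.int64(498), 90), (np.int64(494), 120), (np.int64(490), 150), (np.int64(486), 180), (np.int64(482), 210), (np.int64(478), 240), (np.int64(474), 270)]
lip x(y) [1.28462970e-02 5.65169141e+02] -0.735998114400933 0.4868631188562631 568.9587986498296
corner low [[571.20915215 162.41068485 172.        ]] top [[566.49362756 177.5295509  218.        ]]
top corners [[569.6, 429.3, 218.0], [565.5, 169.4, 218.0], [718.5, 430.9, 218.0], [716.2, 174.3, 218.0]]
scene [[573.6, 173.1, 218.0], [580.6, 434.5, 218.0], [718.3, 421.7, 218.0], [690.2, 190.8, 218.0]]
(580, 165, 218) [[273.07007049 211.01729022]] [[399.61234784 195.83262347]] [[515.69856569 305.51039524]]
(580, 425, 218) [[186.87752429 210.66456605]] [[465.61603288 151.3940154 ]] [[ 585.57679748 -123.15965272]]
(730, 425, 218) [[189.31292814 163.11669015]] [[511.53028401 179.764825  ]] [[ 862.48683319 -129.8671181 ]]
(730, 165, 218) [[274.14309008 163.40997436]] [[445.72260115 229.49748959]] [[717.23255087 306.12678061]]
```

View pics/sc.png

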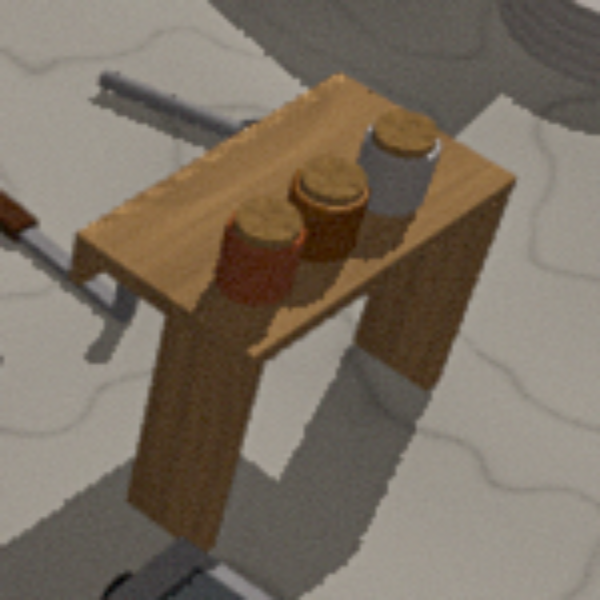

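Request:
send_rows([
  [[0, 0, 0], [0, 0, -0.2998]],
  [[0, 0, 0], [0, 0, -0.2998]],
  [[0, 0, 0], [0, 0, -0.2998]],
  [[0, 0, 0], [0, 0, -0.2998]],
  [[0, 0, 0], [0, 0, -0.2998]],
  [[0, 0, 0], [0, 0, -0.2998]],
  [[0, 0, 0], [0, 0, -0.2998]],
  [[0, 0, 0], [0, 0, -0.2998]],
  [[0, 0, 0], [0, 0, -0.2998]],
  [[0, 0, 0], [0, 0, -0.2998]],
], grip=0.4)

```text
time_s: 31.55
ee_pos: [429.6, 200.5, 298.9]
ee_rot: [-180.0, 0.0, 176.3]
force: [-1.0, -0.7, -0.1]
gripper_width: 54.4
gripper_force: 0.0
```

Request:
send_rows([
  [[0.0197, 0.044, 0], [0, 0, 0]],
  [[0.0197, 0.044, 0], [0, 0, 0]],
  [[0, 0.0441, 0], [0, 0, 0]],
  [[0, 0.0441, 0.08], [0, 0, 0]],
  [[0, 0, 0.09], [0, 0, 0]],
  [[0, 0, 0.09], [0, 0, 0]],
  [[0, 0, 0.05], [0, 0, 0]],
  [[0, 0, 0], [0, 0, 0]],
  [[0, 0, 0], [0, 0, 0]],
  [[0, 0, 0], [0, 0, 0]],
])

```text
time_s: 32.55
ee_pos: [417.5, 290.6, 145.8]
ee_rot: [179.9, 0.2, 175.9]
force: [-0.1, -0.2, -0.9]
gripper_width: 54.9
gripper_force: 0.0
```

Run:
```python
from h import *
s=state();print(s["time_s"],s["ee_pos"],s["ee_rot"],s["qpos"],s["gripper_width"])
look("scene",dict(hook=10),None,.2)
look("wrist",dict(hook=14),None,.2)
```

```text
32.55 [417.48662666 290.5738191  145.77776681] [179.86475792   0.18362729 175.90897245] [ 3.35458962e+01  1.62849521e+01  1.05474965e+02 -5.93630353e-03
  5.80120835e+01 -5.23601583e+01] 54.93217394191145
scene hook 0.69 [354. 176.  64.  46.] (array([416.7, 296.8]), -1.6, (246, 58)) [84. 71. 62.]
wrist hook 0.91 [298.  93.  35. 281.] (array([419.6, 288.3]), -4.2, (245, 26)) [70. 50. 39.]
```

Request:
send_rows([
  [[0.041, -0.003, 0], [0, 0, 0]],
  [[0, 0, 0.04], [0, 0, 0]],
  [[0, 0, 0.08], [0, 0, 0]],
  [[0, 0, 0.08], [0, 0, 0]],
  [[0, 0, 0.04], [0, 0, 0]],
  [[0, 0, 0], [0, 0, 0]],
  [[0, 0, 0], [0, 0, 0]],
  [[0, 0, 0], [0, 0, 0]],
  [[0, 0, 0], [0, 0, 0]],
])

```text
time_s: 33.65
ee_pos: [396.6, 290.4, 25.4]
ee_rot: [179.9, 0.1, 175.9]
force: [0.1, -0.0, 0.4]
gripper_width: 54.6
gripper_force: 0.0
```

Request:
send_rows([
  [[0, 0, 0.016], [0, 0, 0]],
  [[0, 0, 0], [0, 0, 0]],
  [[0, 0, 0], [0, 0, 0]],
  [[0, 0, 0], [0, 0, 0]],
])

```text
time_s: 34.05
ee_pos: [395.6, 289.7, 15.9]
ee_rot: [-180.0, -0.0, 175.9]
force: [0.3, 0.1, -0.8]
gripper_width: 54.5
gripper_force: 0.0
```

Request:
send_rows([
  [[0, 0, 0], [0, 0, 0]],
  [[0, 0, 0], [0, 0, 0]],
  [[0, 0, 0], [0, 0, 0]],
  [[0, 0, 0], [0, 0, 0]],
  [[0, 0, 0], [0, 0, 0]],
], grip=1, grip_force=50)

```text
time_s: 34.55
ee_pos: [395.6, 289.7, 15.9]
ee_rot: [-180.0, -0.0, 175.9]
force: [-0.9, -0.7, -0.2]
gripper_width: 25.7
gripper_force: 50.0
```

Request:
send_rows([
  [[0, 0, -0.03], [0, 0, 0]],
  [[0, 0, -0.06], [0, 0, 0]],
  [[0, 0, -0.06], [0, 0, 0]],
  [[0, 0, -0.04], [0, 0, 0]],
  [[0, 0, -0.02], [0, 0, -0.11]],
  [[0, 0, 0], [0, 0, 0]],
  [[0, 0, 0], [0, 0, 0]],
  [[0, 0, 0], [0, 0, 0]],
])

```text
time_s: 35.35
ee_pos: [395.0, 289.3, 119.8]
ee_rot: [-179.9, -0.1, 179.0]
force: [0.5, 0.8, -2.6]
gripper_width: 25.8
gripper_force: 50.0
```

Run:
```python
from h import *
s=state();print(s["time_s"],s["ee_pos"],s["ee_rot"],s["force"],s["gripper_width"])
snap("scene","s5")
im=cv2.imread("pics/s5.png");cv2.imwrite("pics/s5c.png",cv2.resize(im[100:300,310:530],None,fx=3.6,fy=3))
```

```text
35.35 [394.98132752 289.2548009  119.81263078] [-1.79918517e+02 -1.04587109e-01  1.79024522e+02] [ 0.4739183   0.79700036 -2.58867779] 25.76438234147894
```

View pics/s5c.png

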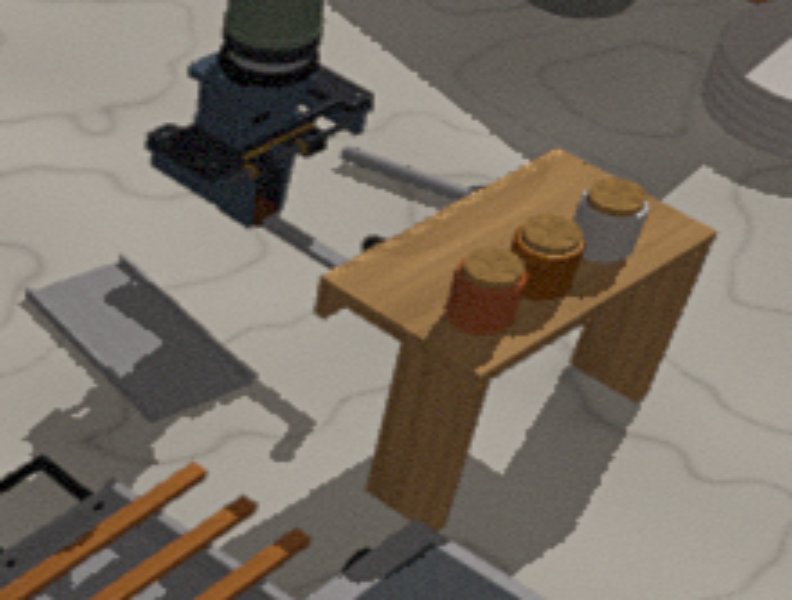

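Run:
```python
from h import *
print(proj(calibration("scene"),[(527.4,287.6,159),(527.4,287.6,150)]))
```

```text
[[414.29126548 180.17426408]
 [413.87663326 182.56943497]]
```

Request:
send_rows([
  [[0, 0.0266, 0], [0, 0, 0]],
  [[-0.04, 0, 0], [0, 0, 0]],
  [[-0.04, 0, 0], [0, 0, 0]],
  [[-0.04, 0, 0], [0, 0, 0]],
  [[-0.03, 0, 0], [0, 0, 0]],
  [[-0.0216, 0, 0], [0, 0, 0]],
  [[0, 0, 0], [0, 0, 0]],
  [[0, 0, 0], [0, 0, 0]],
  [[0, 0, 0], [0, 0, 0]],
])

```text
time_s: 36.3
ee_pos: [480.7, 301.5, 120.7]
ee_rot: [-180.0, -0.1, 179.1]
force: [0.9, 0.3, -1.1]
gripper_width: 25.7
gripper_force: 50.0
```

Request:
send_rows([
  [[0, 0, -0.02], [0, 0, 0]],
  [[0, 0, -0.02], [0, 0, 0]],
  [[0, 0, 0], [0, 0, 0]],
  [[0, 0, 0], [0, 0, 0]],
])

```text
time_s: 36.7
ee_pos: [481.8, 301.8, 141.6]
ee_rot: [180.0, 0.1, 179.1]
force: [0.2, 0.0, -2.4]
gripper_width: 25.8
gripper_force: 50.0
```

Request:
send_rows([
  [[0, 0, -0.006], [0, 0, 0]],
  [[0, 0, -0.006], [0, 0, 0]],
  [[0, 0, 0], [0, 0, 0]],
  [[0, 0, 0], [0, 0, 0]],
])

```text
time_s: 37.1
ee_pos: [481.4, 301.5, 146.6]
ee_rot: [-180.0, -0.0, 179.1]
force: [0.4, 0.2, -2.9]
gripper_width: 25.3
gripper_force: 50.0
```

Request:
send_rows([
  [[0, 0, -0.006], [0, 0, 0]],
  [[0, 0, -0.004], [0, 0, 0]],
  [[0, 0, 0], [0, 0, 0]],
  [[0, 0, 0], [0, 0, 0]],
])

```text
time_s: 37.5
ee_pos: [481.5, 301.6, 151.9]
ee_rot: [-180.0, -0.0, 179.1]
force: [-0.1, -0.3, -3.1]
gripper_width: 25.5
gripper_force: 50.0
```

Request:
send_rows([
  [[0, 0, -0.004], [0, 0, 0]],
  [[0, 0, 0], [0, 0, 0]],
  [[0, 0, 0], [0, 0, 0]],
  [[0, 0, 0], [0, 0, 0]],
])

```text
time_s: 37.9
ee_pos: [481.4, 301.5, 153.6]
ee_rot: [-180.0, -0.0, 179.1]
force: [-1.4, 0.8, -4.9]
gripper_width: 25.5
gripper_force: 50.0
```

Request:
send_rows([
  [[0, 0, -0.006], [0, 0, 0]],
  [[0, 0, 0], [0, 0, 0]],
  [[0, 0, 0], [0, 0, 0]],
  [[0, 0, 0], [0, 0, 0]],
])

```text
time_s: 38.3
ee_pos: [480.7, 301.4, 156.3]
ee_rot: [-179.9, -0.1, 179.1]
force: [-3.0, 0.0, -7.8]
gripper_width: 25.7
gripper_force: 50.0
```

Run:
```python
from h import *
s=state();print(s["ee_pos"],s["ee_rot"],s["force"],s["torque"],s["gripper_width"])
```

```text
[480.67153138 301.36658782 156.30847659] [-1.79945229e+02 -1.36382646e-01  1.79062757e+02] [-2.96771752e+00  3.06291180e-03 -7.80516719e+00] [0.1121202  1.16265156 0.04134899] 25.655684067805414
```

Request:
send_rows([
  [[0, 0, 0.02], [0, 0, 0]],
  [[0, 0, 0.03], [0, 0, 0]],
  [[0, 0, 0.016], [0, 0, 0]],
  [[0, 0, 0], [0, 0, 0]],
  [[0, 0, 0], [0, 0, 0]],
])

```text
time_s: 38.8
ee_pos: [482.6, 301.9, 124.5]
ee_rot: [180.0, 0.1, 179.1]
force: [0.1, 0.2, -2.0]
gripper_width: 25.3
gripper_force: 50.0
```

Request:
send_rows([
  [[0.03, 0, 0], [0, 0, 0]],
  [[0.05, 0, 0], [0, 0, 0]],
  [[0.05, 0, 0], [0, 0, 0]],
  [[0.04, 0, 0], [0, 0, 0]],
  [[0.01, 0, 0], [0, 0, 0]],
])

```text
time_s: 39.3
ee_pos: [389.1, 302.8, 124.4]
ee_rot: [-180.0, -0.0, 179.1]
force: [-0.5, 0.8, -1.4]
gripper_width: 25.5
gripper_force: 50.0
```

Request:
send_rows([
  [[0, -0.05, 0], [0, 0, 0]],
  [[0, -0.07, 0], [0, 0, 0]],
  [[0, -0.07, 0], [0, 0, 0]],
  [[0, -0.05, 0], [0, 0, 0]],
  [[0, -0.022, 0], [0, 0, 0]],
  [[0, 0, 0], [0, 0, 0.166]],
  [[0, 0, 0], [0, 0, 0.166]],
  [[0, 0, 0], [0, 0, 0]],
  [[0, 0, 0], [0, 0, 0]],
  [[0, 0, 0], [0, 0, 0]],
])

```text
time_s: 40.3
ee_pos: [389.7, 172.4, 124.0]
ee_rot: [180.0, 0.0, 169.6]
force: [-0.2, 0.1, -1.8]
gripper_width: 25.8
gripper_force: 50.0
```

Run:
```python
from h import *
s=state();print(s["ee_pos"],s["ee_rot"],s["force"],s["torque"],s["gripper_width"])
look("scene",dict(spoon_rest=10,slat0=52),"s6",.3)
look("top",dict(spoon_rest=10),None,.3)
c=calibration("scene");o=s["ee_pos"]+[0,0,-15.9];d=np.r_[np.cos(np.radians(s["ee_rot"][2]+180)),np.sin(np.radians(s["ee_rot"][2]+180)),0]
print("pred tip px",proj(c,o+d*132.4+[0,0,55]),"pred handle front",proj(c,o+d*21.4+[0,0,16]))
im=cv2.imread("pics/s6.png");cv2.imwrite("pics/s6c.png",cv2.resize(im[110:290,290:490],None,fx=4,fy=3.3))
```

```text
[389.73993803 172.43359638 123.9617752 ] [1.79988264e+02 2.36372303e-02 1.69644763e+02] [-0.18510116  0.08213597 -1.78262846] [ 0.09820795 -0.10974254  0.08491845] 25.775587259429606
scene spoon_rest 0.71 [314. 187.  66.  52.] (array([390.9, 167.7]), -8.8, (211, 110)) [121. 117. 117.]
scene slat0 0.95 [161. 245.  82.  33.] (array([ 298.1, -267.4]), 73.7, (221, 27)) [18. 90. 88.]
scene slat0 0.91 [330. 276.  66.  58.] (array([680.7, -45.1]), -87.5, (236, 23)) [122.  77.  39.]
scene slat0 0.89 [314. 264.  67.  58.] (array([629.5, -47.9]), -87.1, (234, 20)) [122.  76.  38.]
scene slat0 0.68 [302. 253.  62.  55.] (array([579.7, -50.2]), -86.2, (226, 22)) [125.  78.  37.]
pred tip px [[376.54327119 201.47481822]] pred handle front [[353.2173157  187.06191438]]
```

View pics/s6c.png

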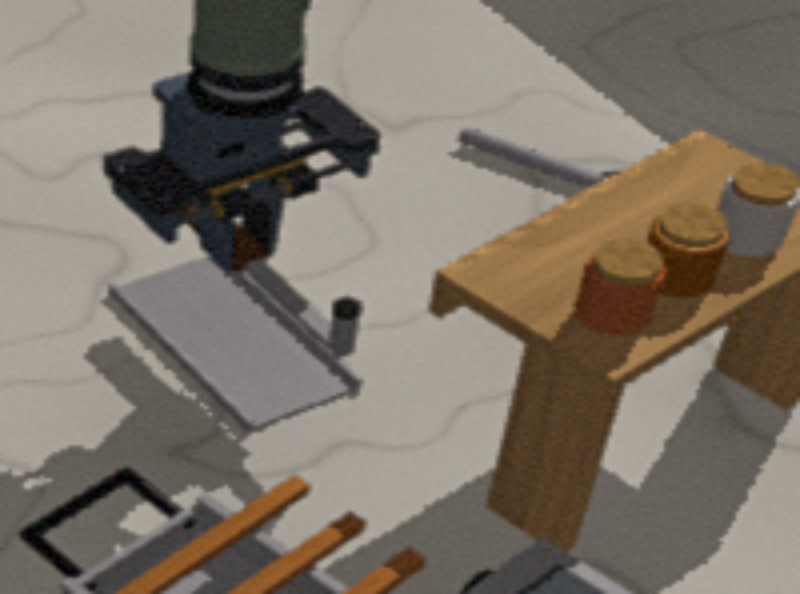

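Request:
send_rows([
  [[0, 0, 0.04], [0, 0, 0]],
  [[0, 0, 0.06], [0, 0, 0]],
  [[0, 0, 0.06], [0, 0, 0]],
  [[0, 0, 0.03], [0, 0, 0]],
  [[0, 0, 0], [0, 0, 0]],
  [[0, 0, 0], [0, 0, 0]],
  [[0, 0, 0], [0, 0, 0]],
])

```text
time_s: 41.25
ee_pos: [390.5, 172.5, 29.8]
ee_rot: [179.9, 0.1, 169.6]
force: [-0.4, 0.2, -1.8]
gripper_width: 25.5
gripper_force: 50.0
```

Request:
send_rows([
  [[0, 0, 0.008], [0, 0, 0]],
  [[0, 0, 0.006], [0, 0, 0]],
  [[0, 0, 0], [0, 0, 0]],
  [[0, 0, 0], [0, 0, 0]],
  [[0, 0, 0], [0, 0, 0]],
])

```text
time_s: 41.75
ee_pos: [389.9, 172.3, 22.1]
ee_rot: [180.0, 0.1, 169.6]
force: [0.4, 0.6, 0.1]
gripper_width: 25.6
gripper_force: 50.0
```

Request:
send_rows([
  [[0, 0, 0.002], [0, 0, 0]],
  [[0, 0, 0], [0, 0, 0]],
  [[0, 0, 0], [0, 0, 0]],
])

```text
time_s: 42.05
ee_pos: [389.9, 172.3, 21.3]
ee_rot: [180.0, 0.1, 169.6]
force: [-1.1, 0.1, 4.5]
gripper_width: 25.5
gripper_force: 50.0
```

Request:
send_rows([
  [[0, 0, 0], [0, 0, 0]],
  [[0, 0, 0], [0, 0, 0]],
  [[0, 0, 0], [0, 0, 0]],
  [[0, 0, 0], [0, 0, 0]],
  [[0, 0, -0.04], [0, 0, 0]],
  [[0, 0, -0.08], [0, 0, 0]],
  [[0, 0, -0.09], [0, 0, 0]],
  [[0, 0, -0.09], [0, 0, 0]],
  [[0, 0, -0.09], [0, 0, 0]],
  [[0, 0, -0.06], [0, 0, 0]],
], grip=0.48)

```text
time_s: 43.05
ee_pos: [390.1, 172.3, 249.1]
ee_rot: [179.9, 0.2, 169.6]
force: [0.5, 0.4, 0.3]
gripper_width: 47.3
gripper_force: 0.0
```

Request:
send_rows([
  [[0, 0.09, 0], [0, 0, 0]],
  [[0, 0.09, 0], [0, 0, 0]],
  [[0, 0.09, 0], [0, 0, 0]],
  [[0, 0.09, 0], [0, 0, 0]],
  [[0, 0, 0], [0, 0, 0]],
  [[0, 0, 0], [0, 0, 0]],
  [[0, 0, 0], [0, 0, 0]],
])

```text
time_s: 43.75
ee_pos: [421.7, 348.1, 245.5]
ee_rot: [-179.9, -0.0, 169.5]
force: [0.4, -0.0, 0.4]
gripper_width: 47.7
gripper_force: 0.0
```

Run:
```python
from h import *
s=state();print(s["time_s"],s["ee_pos"],s["force"])
look("scene",dict(hook=15,slat0=52,drip_tray=45,whisk=20,bowl=60),"s7",.3)
look("top",dict(hook=15,slat0=59,drip_tray=45,spoon_rest=10,whisk=20,bowl=60),"t7",.3)
a=cv2.resize(cv2.imread("pics/s7.png")[160:320,290:450],None,fx=2.5,fy=3.75)
b=cv2.resize(cv2.imread("pics/t7.png")[160:320,230:390],None,fx=2.5,fy=3.75)
cv2.imwrite("pics/fin.png",np.hstack([a,b]))
```

```text
43.75 [421.74884559 348.1084375  245.53307476] [ 0.37406493 -0.03488767  0.40501621]
scene hook 0.96 [329. 186.  51.  55.] (array([410.7, 172.9]), -7.0, (238, 45)) [76. 61. 52.]
scene slat0 0.97 [160. 244.  86.  34.] (array([ 298.3, -268.1]), 74.2, (220, 25)) [13. 87. 85.]
scene slat0 0.95 [314. 264.  70.  58.] (array([629.2, -49. ]), -86.7, (236, 24)) [104.  68.  39.]
scene slat0 0.79 [300. 253.  68.  57.] (array([579. , -49.1]), -86.6, (232, 22)) [82. 50. 25.]
scene slat0 0.63 [331. 280.  65.  55.] (array([679.1, -43.5]), -86.9, (232, 22)) [119.  75.  38.]
scene slat0 0.45 [109. 356.  65.  64.] (array([ 512.6, -561.6]), -41.4, (148, 147)) [120. 123. 124.]
scene drip_tray 0.72 [297. 253.  94.  82.] (array([600. , -57.3]), 2.8, (245, 149)) [76. 73. 73.]
scene drip_tray 0.46 [300. 253.  70.  60.] (array([575.2, -46.5]), -86.8, (235, 26)) [80. 51. 28.]
scene whisk 0.79 [404. 146.  39.  22.] (array([380.9, 511.7]), 16.2, (134, 33)) [98. 94. 93.]
scene bowl 0.66 [106. 354.  68.  66.] (array([ 517.5, -561.8]), -25.5, (147, 145)) [121. 123. 124.]
scene bowl 0.64 [326. 187.  53.  56.] (arra
[... 200 characters left out ...]
, -86.6, (223, 18)) [72. 52. 38.]
top slat0 0.85 [309. 205.  68.   7.] (array([632.3, -48.4]), -87.2, (227, 21)) [91. 64. 45.]
top slat0 0.74 [370. 310.  73.  20.] (array([ 261.6, -249.3]), 74.2, (225, 18)) [51. 92. 89.]
top slat0 0.55 [312. 194.  61.   4.] (array([681.1, -45. ]), -87.1, (228, 19)) [101.  70.  49.]
top drip_tray 0.77 [320. 180.  45.  79.] (array([608.3, -48.3]), 2.7, (259, 129)) [80. 78. 76.]
top spoon_rest 0.86 [258. 251.  37.  63.] (array([390.6, 172.1]), -9.8, (200, 101)) [98. 96. 95.]
top whisk 0.61 [154. 232.  22.  74.] (array([438.6, 541.1]), 13.7, (261, 38)) [94. 93. 90.]
top bowl 0.78 [477. 218.  46.  50.] (array([ 521.7, -561.4]), -89.8, (145, 143)) [109. 111. 110.]
```

View pics/fin.png

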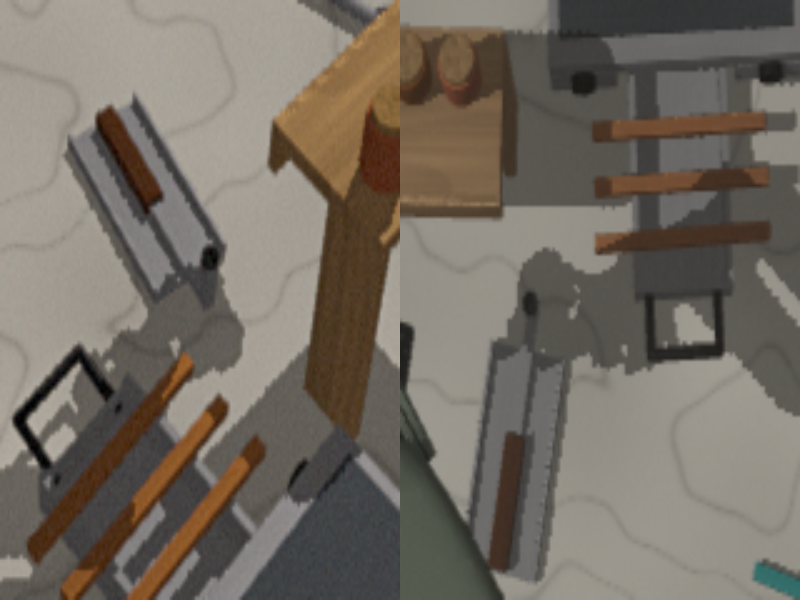

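The final view shows all three slats square across the tray, which is still out. The hook lies in the rest with its pad up at left-panel (210,258), and the bystanders haven't moved. Handing in.

```bash
python3 -c "
from workcell import *
print(job_done())"
```

```text
the job is handed in; nothing more can be done
None
```

I handed the job in at about 44 s of the 208 s, and no verdict came back. The tray is out (about 197 mm of 205), all three slats lie square across it, and the hook lies tip up in the spoon rest with the bowl and whisk not moved. The lamp switch was judged on only by the hook meeting its end stop at the expected height, because the cameras cannot see it.

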